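# Stack a sensor in the press nest

## Robot

A 6-joint arm with a two-finger parallel gripper is mounted at the origin on the work surface. World frame = base frame: x ahead of the robot, y to its left, z up, the work surface at z = 0. Lengths are in m, angles in rad, forces in N, time in s.
With the tool pointing down it reaches from about 0.275 to 1 m from the base axis. Payload 8.4 kg.
Tool frame: the origin (TCP) lies where the fingers leave the gripper's body, on its centre line; the fingertips stand 73 mm ahead of it and the grasp point (between the pads) lies hold_point_z ahead of it (hold_point_z is the distance from the TCP to the grasp point, in m); z points along the fingers, y is the line along which they close (so a half turn about z gives the same grasp; the last joint's range is limited). The gripper opens to 85 mm and grips with 20 to 120 N. Pads are 22 mm wide; open, the fingers measure 114 mm over their backs; the gripper's body (76 mm by 85 mm) begins 54 mm behind the grasp point. The pads swing forward as they close: fully open they stand 13 mm farther back than shut.
Start: joints at [1.167, 0.353, 1.633, -0, 1.155, -0.002], TCP at [0.244, 0.575, 0.304] pointing down, gripper open.
Joint ranges: [-2.63, 2.63], [-0.92, 2.1], [0.06, 2.66], [-1.3, 4.44], [0, 2.69], [-3.02, 3.02]. Speed limits (rad/s): [2.22, 2.22, 2.79, 3.14, 3.14, 3.14].

## Interface

Orientations are given as a unit quaternion [x, y, z, w].
In Python, from station import sense, snapshot, sign_off, look_for, trace, tip_of, hold_point_z gives the robot as it stands. The module is installed in compiled form; this text tells all that it offers.
- The arm moves only by the tool carry_out, never from a script. Its argument "rows" is one flat list of numbers, 7 for each row, row after row: the gripper's target within -1 to 1 (fully open at 1, half-way at 0, shut at -1), then the shift along the tool's x, y, z as a fraction of full scale, then the turn, a rotation vector about the tool's x, y, z as a fraction of full scale. A call has 1 to 5 rows; each row shifts and turns the commanded pose from where the row before left it, along the tool's axes as they then stand; what a row does not reach is not made up. Full scale, the value 1, is 0.6 m for a shift and 30 degrees for a turn. A row lasts 1/8 s, in which the tool goes at most 62.5 mm and 10.7 degrees, less where a joint would pass 70% of its speed; a pose out of reach is approached as far as the arm can. A call with a number of a shift or a turn outside -1 to 1 is refused whole. A call with a gripper value outside its range is refused whole. The fingers move at their own pace and stop on an object; "newtons" is the grip in N (left out, the last holds). Time passes only in rows, so rows that do not move let the fingers close. It gives the time, the measured TCP pose, the force, the opening and the grip force at its end, in the units of the state.
- sense(): the state, without advancing time (a new reading comes with each control period).
- snapshot(name): name is "side" or "top"; returns a dict with "frame" (384x512x3 uint8, red, green, blue), "vertical_fov" (degrees; the focal length in pixels is half the picture's height over the tangent of half this angle, whatever the lens; pixels are square), "cx", "cy" (the principal point, pixels), "pose" (4x4, takes a point from camera to world coordinates). Camera axes: x right, y down, z forward; pixel columns grow to the right and rows downward; lengths in m; the calibration is good to about 2 mm. A picture is of the moment at which its call begins. There is no depth.
- sign_off(): hands the job in; it is judged then, once.
Trained networks look in the newest picture that a camera, given by its name, has taken for a name from the list of things; names that differ only in an ending like _2 or _b are one class to them, and where a whole thing is asked for, a point or a joint stands for the part that bears it (a point fixed in the world has none). Each returns a list of dicts, best first, with "conf" (0 to 1); they miss things now and then, are a little off and sometimes report something else, mostly with a low value. They report only what shows in the picture. A call takes as long as a camera call. They do not tell look-alikes from the thing itself.
- look_for(camera, target): "location" ([row, column] in pixels, amid what is visible of it).
- trace(camera, target): "pixels" (384x512 bool, what is visible of it) and "location" ([row, column] in pixels, amid what is visible of it).
- tip_of(camera, target): "location" ([row, column] in pixels: a listed point, or the origin of a listed thing).
The state is a dict: "time_s": time; "q": joint angles; "qd": joint speeds; "effort": joint torques, N m; "tcp_pos": TCP position; "tcp_rot": TCP orientation; "contact_force": force on the tool from outside, world axes, zero at the start; "moment": the same for the moment, N m; "finger_gap": finger opening in m; "grip_force": force on a finger pad.
Only numpy, scipy, OpenCV 4.12 (cv2) and the standard library are available. Lean on these libraries where they do the work, as an engineer would, in place of code of your own. Each camera call takes 0.05 s, during which the arm holds its last target. There are 200 camera calls.

## Task

Make up one sensor in the blue nest, ready for pressing, lowering each piece into place one at a time rather than dropping it: first the grey housing down into the nest's recess, then the copper coil inside the housing, then the bare steel ring around the coil's neck and flat on the housing's rim, and last the white pad on top, centred over the neck. Let go of each piece before fetching the next; keep the yellow nest empty and leave the rubber ring and the jar where they are.

Things in the scene. Friction and masses are not known exactly. Their poses are not given: they have to be found in the camera images.
- housing: Sensor housing, loose: a grey round cup with its open end up, outer diameter 51 mm, height 36 mm, wall 3.5 mm (cavity 44 mm in diameter), floor 5 mm thick (cavity 31 mm deep). A black plug connector sticks out sideways along its own +x, 18 mm wide, at heights 16 to 30 mm, reaching 55 mm from the axis; take the cup across its y, clear of the connector. Origin: centre of the underside; z is the cup's axis, up. 0.09 to 0.16 kg. The connector may point any way in the nest.
- coil: Coil, loose, standing upright: a bobbin wound with bright copper between two black flanges, diameter 36 mm and 29 mm high (foot chamfered 3 mm), with a copper-coloured round neck on top, diameter 20 mm and 24 mm tall, 53 mm high in all. Origin: centre of the underside; z up along the axis. Take it by the neck: once in the housing the neck stands 22 mm above the rim.
- cover: Steel cover ring, loose, lying flat: outer diameter 54 mm, hole 32 mm, 14 mm thick, bare steel. Too narrow a hole for the coil's body to pass, wide enough for the coil's neck. Origin: centre of the underside; z up.
- pad: Pressing pad, loose, standing hollow side down: a solid-topped white plastic cylinder, diameter 44 mm, 30 mm high, with a round hollow in its underside, 30 mm in diameter and 12 mm deep, that goes over the coil's neck (which stands 8 mm out of the steel ring). Origin: centre of the underside; z up.
- blue_nest: Blue press nest, fixed to the bench: a blue round flange, diameter 90 mm, 6 mm thick, with a collar on it (outer diameter 76 mm, top 14 mm above the bench) around a round recess, 60 mm in diameter and 8 mm deep, whose floor is 6 mm above the bench. Origin: centre of its underside, at bench height; z up.
- yellow_nest: Yellow press nest, fixed, the same shape and size as the blue one but yellow, empty, to stay empty. Origin: centre of its underside, at bench height; z up.
- rubber_ring: Bystander, loose: flat black rubber ring lying on the bench, outer diameter 60 mm, hole 38 mm, 12 mm thick. Not part of this job. Origin: centre of the underside.
- jar: Bystander, loose: small amber glass jar with a red cap, diameter 46 mm, 55 mm high. Not part of this job. Origin: centre of the underside. The other equipment (press, foam tray, bins) is fixed and stands at the sides, more than 0.45 m left or right of the robot's middle line; a screwdriver and a black case lie at the far edge, more than 0.75 m ahead of the robot.
Things that resemble listed ones, but are neither listed nor needed, are in the scene too. Leave any pink or purple look-alike of the housing alone.

How it is judged:
By the outcome, as a careful person would: the job done as asked, in the order asked, and still so for the second after the job is handed in, with the robot touching nothing.
It also fails if it takes over 120 s, if anything falls off the work surface, if the arm or the gripper's body presses on something with over 40 N, if the wrist force passes 120 N, or if a joint passes its speed limit or range.

## Working session

There is one attempt and no reset: what is moved stays moved. The work goes in short steps, Python scripts to look and compute and a tool call to move; the robot and the scene stay as the last step left them, time stands still between calls to the robot, and variables do not carry over. Pictures are saved under pics/ and viewed, at most 14 in all, crops included, and the job is handed in when it is done.

Besides the shell and the picture viewer there is one more tool, called after ">>>" by a JSON object that holds its "api" and its "payload", one argument or row to a line. carry_out: Moves the arm, as the interface text tells. Its arguments: {"type":"object","properties":{"rows":{"type":"array","items":{"type":"number","minimum":-1,"maximum":1}},"newtons":{"type":"number"}},"required":["rows"]}

```bash
mkdir -p pics
cat > h.py <<'E'
import numpy as np, cv2
from station import *
from scipy.spatial.transform import Rotation as R
def ray(s,rc):
    f=s["frame"].shape[0]/2/np.tan(np.radians(s["vertical_fov"])/2)
    T=np.array(s["pose"]); d=T[:3,:3]@np.array([(rc[1]-s["cx"])/f,(rc[0]-s["cy"])/f,1]); return T[:3,3],d/np.linalg.norm(d)
def atz(s,rc,z):
    o,d=ray(s,rc); return o+d*(z-o[2])/d[2]
def proj(s,p):
    f=s["frame"].shape[0]/2/np.tan(np.radians(s["vertical_fov"])/2)
    T=np.array(s["pose"]); c=T[:3,:3].T@(np.array(p)-T[:3,3]); return np.array([s["cy"]+f*c[1]/c[2],s["cx"]+f*c[0]/c[2]])
def tri(a,b):
    (o,d),(p,e)=a,b
    k=np.linalg.lstsq(np.c_[d,-e],p-o,rcond=None)[0]; x,y=o+k[0]*d,p+k[1]*e
    return (x+y)/2,np.linalg.norm(x-y)
def save(s,n,sc=1.5): cv2.imwrite(f"pics/{n}.png",cv2.resize(s["frame"][:,:,::-1],None,fx=sc,fy=sc,interpolation=cv2.INTER_CUBIC))
E
python3 - <<'E'
from h import *
np.set_printoptions(precision=3,suppress=True)
S={n:snapshot(n) for n in("top","side")}
for n in S: save(S[n],n+"0"); print(n,S[n]["vertical_fov"],S[n]["cx"],S[n]["cy"],np.array(S[n]["pose"]))
for t in "housing coil cover pad blue_nest yellow_nest rubber_ring jar".split():
    for n in S: print(t,n,[(round(d["conf"],2),np.round(d["location"]).astype(int).tolist()) for d in tip_of(n,t)][:4],[(round(d["conf"],2),np.round(d["location"]).astype(int).tolist()) for d in look_for(n,t)][:4])
print(hold_point_z,sense())
E
```

```text
top 53.762340513786256 254.28970847555635 196.57146579723945 [[-0.091 -0.974  0.205  0.379]
 [-0.996  0.089 -0.019  0.067]
 [ 0.001 -0.206 -0.979  1.031]
 [ 0.     0.     0.     1.   ]]
side 42.74067612045979 255.4810543954506 183.76405527885163 [[ 0.989 -0.091  0.119  0.459]
 [-0.149 -0.7    0.699 -0.69 ]
 [ 0.02  -0.709 -0.705  0.791]
 [ 0.     0.     0.     1.   ]]
housing top [(0.96, [155, 212]), (0.83, [188, 182]), (0.66, [155, 140]), (0.64, [198, 135])] [(0.89, [189, 180]), (0.83, [199, 131]), (0.74, [151, 209]), (0.59, [156, 141])]
housing side [(0.96, [110, 250]), (0.83, [161, 308]), (0.6, [139, 263]), (0.56, [111, 294])] [(0.97, [103, 249]), (0.63, [155, 308]), (0.62, [107, 296]), (0.56, [131, 265])]
coil top [(0.68, [256, 179]), (0.61, [175, 370])] [(0.52, [256, 179])]
coil side [(0.72, [137, 188])] [(0.5, [133, 186])]
cover top [(0.65, [241, 299]), (0.51, [175, 370])] [(0.66, [172, 374])]
cover side [] [(0.73, [323, 305]), (0.23, [172, 276])]
pad top [(0.52, [186, 232])] [(0.58, [184, 233])]
pad side [(0.78, [177, 274]), (0.61, [187, 206])] [(0.89, [173, 275])]
blue_nest t
[... 270 characters left out ...]
1])] [(0.51, [235, 387]), (0.34, [259, 177])]
rubber_ring side [(0.9, [341, 207])] []
jar top [(0.8, [186, 303]), (0.66, [258, 177])] [(0.6, [183, 305])]
jar side [(0.69, [246, 281]), (0.54, [326, 298]), (0.5, [343, 205])] [(0.61, [239, 282])]
0.0539 {'time_s': 1.7, 'q': array([ 1.167,  0.353,  1.633,  0.   ,  1.155, -0.002]), 'qd': array([-0.001, -0.   , -0.001, -0.002,  0.001,  0.001]), 'effort': array([ -0.   , -60.516, -34.243,  -0.   ,   0.001,   0.   ]), 'tcp_pos': array([0.244, 0.575, 0.304]), 'tcp_rot': array([ 0.2 ,  0.98, -0.  , -0.  ]), 'contact_force': array([ 0.221, -0.606,  0.104]), 'moment': array([-0.051,  0.014, -0.018]), 'grip_force': 0.0, 'finger_gap': 0.08554713315686846}
```

View pics/top0.png

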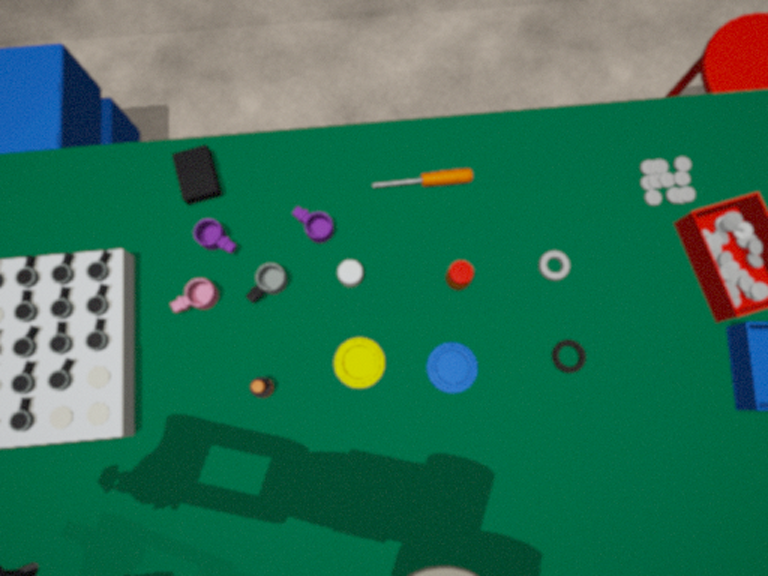

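View pics/side0.png

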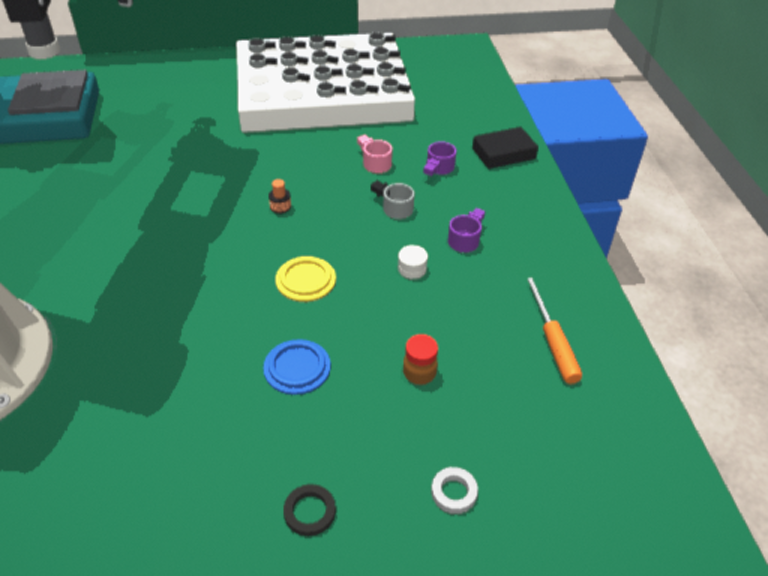

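The top view shows the housing at about native (row 185, col 180), coil (257,175), pad (181,233), cover (177,370), blue nest (245,301). In the side view they are at (133,265), (131,187), (175,275), (327,303) and (244,198). The pink and purple cups are decoys. Next I fit silhouettes across the two views.

```bash
cat > fit.py <<'E'
from h import *
from scipy.optimize import minimize
a=np.linspace(0,2*np.pi,40,endpoint=False)
def cyl(r0,z0,r1,z1): return np.r_[np.c_[r0*np.cos(a),r0*np.sin(a),0*a+z0],np.c_[r1*np.cos(a),r1*np.sin(a),0*a+z1]]
con=np.array([[x,y,z] for x in(.02,.055) for y in(-.009,.009) for z in(.016,.030)])
M=dict(housing=[cyl(.0255,0,.0255,.036),con],coil=[cyl(.015,0,.018,.003),cyl(.018,.003,.018,.029),cyl(.01,.029,.01,.053)],
 cover=[cyl(.027,0,.027,.014)],pad=[cyl(.022,0,.022,.03)],blue_nest=[cyl(.045,0,.045,.006),cyl(.038,.006,.038,.014)],
 yellow_nest=[cyl(.045,0,.045,.006),cyl(.038,.006,.038,.014)],jar=[cyl(.023,0,.023,.055)],rubber_ring=[cyl(.03,0,.03,.012)])
K=4
def render(s,parts,x):
    im=np.zeros((384*K,512*K),np.uint8); c,sn=np.cos(x[3]),np.sin(x[3])
    for p in parts:
        w=np.c_[c*p[:,0]-sn*p[:,1]+x[0],sn*p[:,0]+c*p[:,1]+x[1],p[:,2]+x[2]]
        uv=np.array([proj(s,q)[::-1] for q in w])
        h=cv2.convexHull(((uv+.5)*K-.5).astype(np.float32))
        cv2.fillConvexPoly(im,np.round(h*16).astype(np.int32),255,shift=4)
    return cv2.resize(im,(512,384),interpolation=cv2.INTER_AREA)/255.
def mask(n,t,near):
    D=[d for d in trace(n,t) if np.hypot(*(np.array(d["location"])-near))<12]
    if not D: return None
    m=D[0]["pixels"].astype(np.uint8); c,_=cv2.findContours(m,cv2.RETR_EXTERNAL,cv2.CHAIN_APPROX_NONE)
    return cv2.drawContours(np.zeros_like(m),[max(c,key=cv2.contourArea)],-1,1,-1)
def fit(S,ms,t,x0,fixz=None,yaw=False):
    idx=[0,1]+([2] if fixz is None else [])+([3] if yaw else [])
    def full(v):
        x=np.array(x0,float); x[idx]=v*sc[idx]
        return x
    sc=np.array([.01,.01,.01,.3])
    def cost(v):
        x=full(v); return sum(1-np.minimum(m,r).sum()/np.maximum(m,r).sum() for n,m in ms.items() for r in[render(S[n],M[t],x)])
    x0=np.array(x0,float); v0=x0[idx]/sc[idx]
    r=minimize(cost,v0,method="Nelder-Mead",options=dict(initial_simplex=np.vstack([v0]+[v0+e for e in np.eye(len(v0))*.8]),xatol=.02,fatol=1e-3,maxiter=160))
    return full(r.x),r.fun
E
cat > m.py <<'E'
from fit import *
np.set_printoptions(precision=4,suppress=True)
S={n:snapshot(n) for n in("top","side")}
L=dict(housing=((185,180),(133,265)),coil=((257,175),(131,187)),cover=((177,370),(327,303)),pad=((181,233),(175,275)),blue_nest=((245,301),(244,198)),yellow_nest=((242,240),(185,204)),jar=((183,306),(240,281)),rubber_ring=((237,379),(340,206)))
for t,l in L.items():
    ms={n:mask(n,t,p) for n,p in zip(S,l)}; ms={n:m for n,m in ms.items() if m is not None}
    p,e=tri(ray(S["top"],l[0]),ray(S["side"],l[1]))
    print(t,"tri",p,round(e,4),{n:int(m.sum()) for n,m in ms.items()})
    if not ms: continue
    for yaw in ([2.2,-2.2,.0] if t=="housing" else [0]):
        x0=[p[0],p[1],0,yaw]
        if len(ms)==2: print("   free z",*fit(S,ms,t,x0,None,t=="housing"))
        print("   z=0   ",*fit(S,ms,t,x0,0,t=="housing"))
E
time python3 m.py
```

```text
housing tri [0.6403 0.2468 0.0218] 0.0019 {'top': 389, 'side': 450}
   free z [0.6383 0.2458 0.0031 2.2598] 0.2862143469409366
   z=0    [0.64   0.247  0.     2.2976] 0.29949202585160173
   free z [ 0.6374  0.2462  0.0054 -1.8423] 0.5633811719438317
   z=0    [ 0.6389  0.2502  0.     -1.8328] 0.5871909820649942
   free z [0.6376 0.246  0.0047 1.3813] 0.5967321998816255
   z=0    [0.6386 0.2474 0.     1.1238] 0.6113884801176869
coil tri [0.4478 0.2684 0.0296] 0.0014 {'top': 178, 'side': 255}
   free z [0.446  0.2725 0.0037 0.    ] 0.1636316020667793
   z=0    [0.4462 0.2736 0.     0.    ] 0.19456571205880935
cover tri [ 0.6197 -0.2784  0.0117] 0.002 {'top': 312, 'side': 695}
   free z [ 0.62   -0.278   0.0035  0.    ] 0.22227931536757417
   z=0    [ 0.6204 -0.2776  0.      0.    ] 0.25328060255105045
pad tri [0.6399 0.1016 0.0156] 0.002 {'top': 237, 'side': 329}
   free z [0.6382 0.1006 0.0024 0.    ] 0.2179337980179128
   z=0    [0.6386 0.1011 0.     0.    ] 0.22200690965935888
blue_nest tri [ 0.4507 -0.0662  0.0053] 0.0019 {'top': 823, 'side': 1237}
   free z [ 0.4504 -0.0654  0.0032  0.    ] 0.16595114755631668
   z=0    [ 0.4508 -0.0653  0.      0.    ] 0.18107291272652593
yellow_nest tri [0.4743 0.0967 0.0086] 0.0037 {'top': 874, 'side': 929}
   free z [0.4741 0.0986 0.0036 0.    ] 0.09559603264351768
   z=0    [0.4747 0.1002 0.     0.    ] 0.12314532180772675
jar tri [ 0.6144 -0.0964  0.0285] 0.001 {'top': 263, 'side': 663}
   free z [ 0.6135 -0.0947 -0.0006  0.    ] 0.288047500477285
   z=0    [ 0.6139 -0.0952  0.      0.    ] 0.28950714072668904
rubber_ring tri [ 0.4515 -0.2778  0.0089] 0.0002 {'top': 376, 'side': 902}
   free z [ 0.4517 -0.276   0.      0.    ] 0.24533944111915995
   z=0    [ 0.4517 -0.2764  0.      0.    ] 0.24554576112142423
real	0m21.105s
user	0m17.979s
sys	0m14.882s
```

The fits agree, with only a common +3 mm height bias from the calibration. Housing is at (0.639, 0.2465) with yaw about 2.28, and the blue nest at (0.4506, -0.0654). I'll turn the tool across the housing and travel there.

Create go.py:
```python
# go.py x y z closing_deg : remaining move in tool axes (fractions of full scale)
import sys; from h import *
def go(x,y,z,c=None):
    s=sense(); r=R.from_quat(s["tcp_rot"]); Y=r.as_matrix()[:,1]; ang=np.degrees(np.arctan2(Y[1],Y[0]))
    d=r.inv().apply(np.array([x,y,z])-s["tcp_pos"])
    print("t %.2f tcp"%s["time_s"],np.round(s["tcp_pos"],4),"close",round(ang,2),"gap %.4f grip %.1f"%(s["finger_gap"],s["grip_force"]),"F",np.round(s["contact_force"],1),"tilt",np.round(r.as_matrix()[:,2],4))
    print("tool mm",np.round(d*1000,1),"frac",np.round(d/.6,4), "turnz frac" if c is not None else "", None if c is None else round(((ang-c+90)%180-90)/30,3))
if __name__=="__main__": go(*map(float,sys.argv[1:]))
```

```text
(no output)
```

>>> {"api": "carry_out", "payload": {
  "rows": [1,0,0,0,0,0,0.292,1,0,0,0,0,0,0.292,1,0,0,0,0,0,0.292,1,-0.04,0.007,0.01,0,0,0,1,-0.084,0.014,0.019,0,0,0]
}}

```text
time_s: 3.22
tcp_pos: [0.3023, 0.5277, 0.2867]
tcp_rot: [0.416, 0.909, 0.001, -0.0]
contact_force: [0.5, -0.2, -0.2]
finger_gap: 0.085
grip_force: 0.0
```

>>> {"api": "carry_out", "payload": {
  "rows": [1,-0.084,0.014,0.019,0,0,0,1,-0.084,0.014,0.019,0,0,0,1,-0.084,0.014,0.019,0,0,0,1,-0.084,0.014,0.019,0,0,0,1,-0.084,0.014,0.019,0,0,0]
}}

```text
time_s: 3.85
tcp_pos: [0.4999, 0.3622, 0.2293]
tcp_rot: [0.417, 0.909, 0.0, 0.0]
contact_force: [0.0, 0.7, -0.5]
finger_gap: 0.0854
grip_force: 0.0
```

>>> {"api": "carry_out", "payload": {
  "rows": [1,-0.084,0.014,0.019,0,0,0,1,-0.084,0.014,0.019,0,0,0,1,-0.084,0.014,0.019,0,0,0,1,-0.03,0.005,0.01,0,0,0,1,0,0,0,0,0,0]
}}

```text
time_s: 4.47
tcp_pos: [0.6305, 0.2528, 0.1886]
tcp_rot: [0.418, 0.909, -0.0, -0.0]
contact_force: [0.5, 0.4, 0.7]
finger_gap: 0.0854
grip_force: 0.0
```

```bash
python3 go.py .639 .2465 .085 40.6
python3 - <<'E'
from h import *
s=snapshot("side"); print(proj(s,sense()["tcp_pos"])); f=s["frame"][40:200,190:350]; cv2.imwrite("pics/a1.png",cv2.resize(f[:,:,::-1],None,fx=3.5,fy=3.5,interpolation=cv2.INTER_CUBIC))
E
```

```text
t 4.47 tcp [0.6305 0.2528 0.1886] close 40.6 gap 0.0854 grip 0.0 F [0.5 0.4 0.7] tilt [-1.2e-03 -2.0e-04 -1.0e+00]
tool mm [-10.3   2.5 103.6] frac [-0.0172  0.0041  0.1726] turnz frac -0.0
[ 73.24963102 262.79078239]
```

View pics/a1.png

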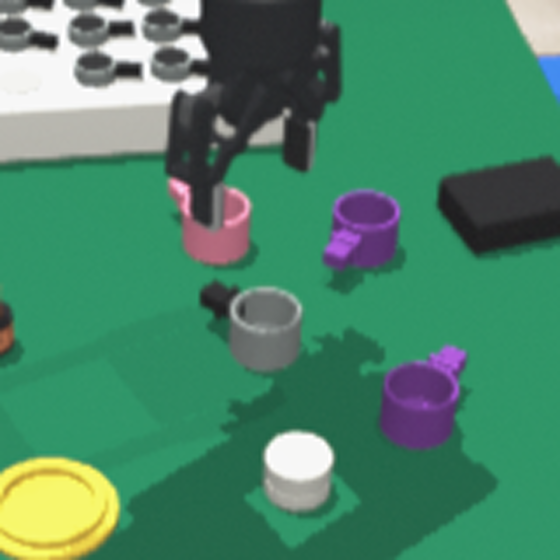

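Run:
```python
from h import *
s=snapshot("side");p=sense()["tcp_pos"];r=R.from_quat(sense()["tcp_rot"])
for h in (.06,.073,.086):
  for w in (-.043,.043,-.057,.057): print(h,w,np.round((proj(s,p+r.apply([0,w,h]))-[40,190])*3.5))
```

```text
0.06 -0.043 [221. 209.]
0.06 0.043 [166. 292.]
0.06 -0.057 [231. 195.]
0.06 0.057 [158. 305.]
0.073 -0.043 [238. 209.]
0.073 0.043 [183. 291.]
0.073 -0.057 [247. 195.]
0.073 0.057 [174. 304.]
0.086 -0.043 [254. 209.]
0.086 0.043 [198. 290.]
0.086 -0.057 [263. 195.]
0.086 0.057 [190. 303.]
```

The tips stand about 61 mm ahead of the TCP when open, so the 73 mm figure is for the shut gripper. I'll align, descend and grip.

>>> {"api": "carry_out", "payload": {
  "rows": [1,-0.017,0.004,0.02,0,0,0,1,0,0,0.05,0,0,0,1,0,0,0.06,0,0,0,1,0,0,0.03,0,0,0,1,0,0,0,0,0,0]
}}

```text
time_s: 5.2
tcp_pos: [0.6379, 0.2474, 0.0919]
tcp_rot: [0.417, 0.909, -0.001, -0.001]
contact_force: [0.2, -0.4, 0.0]
finger_gap: 0.0855
grip_force: 0.0
```

```bash
python3 go.py .639 .2465 .082 40.6
```

```text
t 5.20 tcp [0.6379 0.2474 0.0919] close 40.73 gap 0.0855 grip 0.0 F [ 0.2 -0.4  0. ] tilt [-2.4e-03 -9.0e-04 -1.0e+00]
tool mm [-1.4  0.3  9.9] frac [-0.0023  0.0004  0.0165] turnz frac 0.004
```

>>> {"api": "carry_out", "payload": {
  "rows": [1,-0.001,0,0.014,0,0,0,1,0,0,0,0,0,0,-1,0,0,0,0,0,0,-1,0,0,0,0,0,0,-1,0,0,0,0,0,0],
  "newtons": 40
}}

```text
time_s: 5.82
tcp_pos: [0.6397, 0.2471, 0.086]
tcp_rot: [0.417, 0.909, 0.0, 0.0]
contact_force: [-1.5, -0.2, 5.7]
finger_gap: 0.0506
grip_force: 41.1
```

>>> {"api": "carry_out", "payload": {
  "rows": [-1,0,0,0,0,0,0,-1,0,0,0,0,0,0,-1,0,0,0,0,0,0,-1,0,0,0,0,0,0]
}}

```text
time_s: 6.32
tcp_pos: [0.6397, 0.247, 0.086]
tcp_rot: [0.417, 0.909, 0.0, 0.0]
contact_force: [-2.1, 0.2, 5.4]
finger_gap: 0.0503
grip_force: 41.1
```

```bash
python3 go.py .4506 -.0654 .19
```

```text
t 6.33 tcp [0.6397 0.247  0.086 ] close 40.7 gap 0.0503 grip 41.1 F [-2.1  0.2  5.4] tilt [ 1.2e-03  5.0e-04 -1.0e+00]
tool mm [-113.6 -347.  -104.4] frac [-0.1894 -0.5783 -0.174 ]  None
```

>>> {"api": "carry_out", "payload": {
  "rows": [-1,0,0,-0.03,0,0,0,-1,0,0,-0.07,0,0,0,-1,0,0,-0.06,0,0,0,-1,-0.012,-0.036,-0.01,0,0,0,-1,-0.024,-0.072,0,0,0,0]
}}

```text
time_s: 6.95
tcp_pos: [0.6051, 0.1888, 0.1892]
tcp_rot: [0.416, 0.909, 0.001, 0.002]
contact_force: [-0.3, 0.2, -0.8]
finger_gap: 0.0501
grip_force: 42.0
```

>>> {"api": "carry_out", "payload": {
  "rows": [-1,-0.024,-0.072,0,0,0,0,-1,-0.024,-0.072,0,0,0,0,-1,-0.024,-0.072,0,0,0,0,-1,-0.024,-0.072,0,0,0,0,-1,-0.024,-0.072,0,0,0,0]
}}

```text
time_s: 7.58
tcp_pos: [0.4868, -0.0083, 0.188]
tcp_rot: [0.417, 0.909, 0.0, 0.001]
contact_force: [0.9, -0.5, -0.8]
finger_gap: 0.0501
grip_force: 42.0
```

>>> {"api": "carry_out", "payload": {
  "rows": [-1,-0.024,-0.072,0,0,0,0,-1,-0.01,-0.036,0,0,0,0,-1,0,0,0,0,0,0,-1,0,0,0,0,0,0]
}}

```text
time_s: 8.07
tcp_pos: [0.4523, -0.0647, 0.1876]
tcp_rot: [0.417, 0.909, 0.0, 0.001]
contact_force: [-0.6, 0.1, -0.9]
finger_gap: 0.0505
grip_force: 42.0
```

```bash
python3 go.py .4506 -.0654 .092
python3 - <<'E'
from h import *
for n in("side","top"):
  s=snapshot(n); 
  c=proj(s,sense()["tcp_pos"]-[0,0,.08]).astype(int); print(n,c-50); f=s["frame"][c[0]-50:c[0]+50,c[1]-50:c[1]+50]; cv2.imwrite(f"pics/b{n}.png",cv2.resize(f[:,:,::-1],None,fx=4,fy=4,interpolation=cv2.INTER_CUBIC))
a=np.hstack([cv2.imread("pics/bside.png"),cv2.imread("pics/btop.png")]);cv2.imwrite("pics/b1.png",a)
E
```

```text
t 8.07 tcp [ 0.4523 -0.0647  0.1876] close 40.68 gap 0.0505 grip 42.0 F [-0.6  0.1 -0.9] tilt [ 0.0015 -0.     -1.    ]
tool mm [ 0.6 -1.9 95.6] frac [ 0.001  -0.0031  0.1593]  None
side [159 144]
top [190 255]
```

View pics/b1.png

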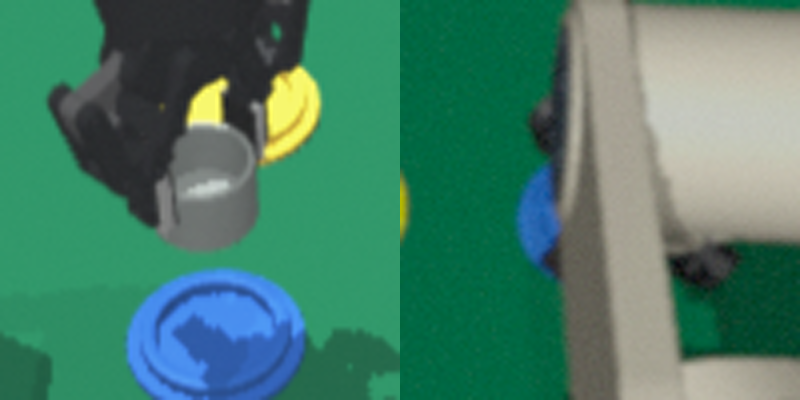

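In the side view the cup hangs level in the fingers, with its centre at about crop x=210 and the nest at x=216. I'll compare these with projections before lowering.

Run:
```python
from h import *
s=snapshot("side");p=sense()["tcp_pos"]
cr=lambda q:np.round((proj(s,q)-[159,144])*4+1.5)[::-1]
for n,q in dict(cupbase=p-[0,0,.086],cupright=p+[.0255,0,-.05],cuprim=p-[0,0,.05],nest=[.4506,-.0654,.006],nestL=[.4056,-.0654,.006],nestR=[.4956,-.0654,.006],front=[.4506,-.1104,.003]).items(): print(n,cr(q))
f=s["frame"].astype(int)
print(f[159+42,144+35:144+70].tolist())
```

```text
cupbase [206. 212.]
cupright [256. 154.]
cuprim [200. 159.]
nest [215. 340.]
nestL [125. 349.]
nestR [304. 330.]
front [222. 416.]
[[42, 44, 46], [47, 48, 51], [46, 48, 50], [43, 45, 47], [45, 47, 49], [46, 47, 50], [50, 52, 53], [79, 81, 80], [99, 103, 102], [103, 107, 106], [104, 109, 107], [106, 111, 109], [109, 113, 111], [114, 120, 117], [138, 145, 143], [126, 132, 129], [123, 128, 127], [121, 126, 125], [121, 127, 125], [116, 121, 119], [109, 114, 112], [106, 111, 109], [105, 110, 108], [103, 108, 107], [102, 106, 104], [103, 109, 106], [116, 122, 120], [125, 130, 128], [92, 106, 97], [61, 137, 96], [61, 152, 105], [56, 153, 106], [53, 152, 106], [50, 153, 107], [50, 153, 107]]
```

Everything agrees within about 1 mm, so I'll lower.

>>> {"api": "carry_out", "payload": {
  "rows": [-1,0.001,-0.003,0.03,0,0,0,-1,0,0,0.05,0,0,0,-1,0,0,0.04,0,0,0,-1,0,0,0.02,0,0,0,-1,0,0,0,0,0,0]
}}

```text
time_s: 8.85
tcp_pos: [0.4497, -0.0653, 0.1024]
tcp_rot: [0.417, 0.909, -0.0, -0.001]
contact_force: [0.3, 0.4, -1.1]
finger_gap: 0.0497
grip_force: 42.0
```

```bash
python3 go.py .4506 -.0654 .092
```

```text
t 8.85 tcp [ 0.4497 -0.0653  0.1024] close 40.73 gap 0.0497 grip 42.0 F [ 0.3  0.4 -1.1] tilt [-1.4e-03  2.0e-04 -1.0e+00]
tool mm [-0.7  0.7 10.4] frac [-0.0012  0.0011  0.0173]  None
```

>>> {"api": "carry_out", "payload": {
  "rows": [-1,-0.001,0.001,0.006,0,0,0,-1,0,0,0.005,0,0,0,-1,0,0,0.003,0,0,0,-1,0,0,0,0,0,0]
}}

```text
time_s: 9.35
tcp_pos: [0.4507, -0.0658, 0.0946]
tcp_rot: [0.417, 0.909, 0.0, 0.0]
contact_force: [-0.4, -0.5, -0.9]
finger_gap: 0.05
grip_force: 42.1
```

>>> {"api": "carry_out", "payload": {
  "rows": [-1,0,0,0.0015,0,0,0,-1,0,0,0.0015,0,0,0,-1,0,0,0,0,0,0]
}}

```text
time_s: 9.72
tcp_pos: [0.4506, -0.0657, 0.0926]
tcp_rot: [0.417, 0.909, -0.0, -0.0]
contact_force: [0.5, -0.7, -0.4]
finger_gap: 0.0504
grip_force: 42.1
```

>>> {"api": "carry_out", "payload": {
  "rows": [-1,0,0,0.002,0,0,0,-1,0,0,0,0,0,0,-1,0,0,0,0,0,0]
}}

```text
time_s: 10.1
tcp_pos: [0.4507, -0.0657, 0.0919]
tcp_rot: [0.417, 0.909, 0.0, 0.0]
contact_force: [-1.7, -0.6, 8.2]
finger_gap: 0.0502
grip_force: 42.9
```

>>> {"api": "carry_out", "payload": {
  "rows": [-1,0,0,0.002,0,0,0,-1,0,0,0,0,0,0,-1,0,0,0,0,0,0]
}}

```text
time_s: 10.48
tcp_pos: [0.4507, -0.0658, 0.0918]
tcp_rot: [0.417, 0.909, 0.0, 0.0]
contact_force: [-7.8, 1.8, 29.8]
finger_gap: 0.0504
grip_force: 44.6
```

The housing seated at the predicted height. I'll relieve the load, release, rise and go to the coil.

>>> {"api": "carry_out", "payload": {
  "rows": [-1,0,0,-0.003,0,0,0,1,0,0,0,0,0,0,1,0,0,0,0,0,0,1,0,0,0,0,0,0,1,0,0,-0.02,0,0,0]
}}

```text
time_s: 11.1
tcp_pos: [0.45, -0.0656, 0.1038]
tcp_rot: [0.417, 0.909, -0.0, -0.001]
contact_force: [0.2, -0.4, 0.5]
finger_gap: 0.0851
grip_force: 0.0
```

>>> {"api": "carry_out", "payload": {
  "rows": [1,0,0,-0.06,0,0,0,1,0,0,-0.08,0,0,0,1,0,0,-0.04,0,0,0,1,0,0,0,0,0,0]
}}

```text
time_s: 11.6
tcp_pos: [0.4517, -0.0659, 0.2144]
tcp_rot: [0.417, 0.909, 0.001, 0.002]
contact_force: [0.6, -0.2, 0.4]
finger_gap: 0.0855
grip_force: 0.0
```

```bash
python3 go.py .446 .273 .2
```

```text
t 11.60 tcp [ 0.4517 -0.0659  0.2144] close 40.7 gap 0.0855 grip 0.0 F [ 0.6 -0.2  0.4] tilt [ 4.6e-03 -7.0e-04 -1.0e+00]
tool mm [260.7 216.6  14.1] frac [0.4345 0.361  0.0236]  None
```

>>> {"api": "carry_out", "payload": {
  "rows": [1,0.03,0.025,0,0,0,0,1,0.062,0.052,0,0,0,0,1,0.062,0.052,0,0,0,0,1,0.062,0.052,0,0,0,0,1,0.062,0.052,0,0,0,0]
}}

```text
time_s: 12.22
tcp_pos: [0.4471, 0.1533, 0.2112]
tcp_rot: [0.417, 0.909, -0.001, -0.0]
contact_force: [1.0, 0.3, -0.1]
finger_gap: 0.0856
grip_force: 0.0
```

>>> {"api": "carry_out", "payload": {
  "rows": [1,0.062,0.052,0,0,0,0,1,0.062,0.052,0,0,0,0,1,0.032,0.025,0,0,0,0,1,0,0,0,0,0,0,1,0,0,0,0,0,0]
}}

```text
time_s: 12.85
tcp_pos: [0.445, 0.2724, 0.2113]
tcp_rot: [0.417, 0.909, -0.001, -0.0]
contact_force: [0.8, 0.2, -0.1]
finger_gap: 0.0855
grip_force: 0.0
```

```bash
cat > chk.py <<'E'
# re-measure one thing: name, rows/cols near, z
import sys; from fit import *
np.set_printoptions(precision=4,suppress=True)
def chk(t,x,y,z,yaw=0,freez=False):
    S={n:snapshot(n) for n in("top","side")}; ms={n:mask(n,t,proj(S[n],[x,y,z+.015])) for n in S}
    ms={n:m for n,m in ms.items() if m is not None}; print(t,{n:int(m.sum()) for n,m in ms.items()})
    for k in ms: print("  ",k,*fit(S,{k:ms[k]},t,[x,y,z,yaw],z))
    if len(ms)==2: print("   both",*fit(S,ms,t,[x,y,z,yaw],None,t=="housing"))
if __name__=="__main__": chk(sys.argv[1],*map(float,sys.argv[2:]))
E
python3 chk.py housing .4506 -.0654 .006 2.28; python3 chk.py coil .446 .273 0;python3 chk.py blue_nest .4506 -.0654 0; python3 go.py .446 .273 .106
```

```text
housing {'top': 428, 'side': 798}
   top [ 0.4505 -0.0688  0.006   2.28  ] 0.10575633529973794
   side [ 0.4506 -0.0647  0.006   2.28  ] 0.07212342371472125
   both [ 0.4502 -0.0678  0.0103  2.3128] 0.18101816612598942
coil {'top': 104, 'side': 239}
   top [0.4477 0.2667 0.     0.    ] 0.4195539407734903
   side [0.4461 0.2797 0.     0.    ] 0.14384787787378595
   both [0.4463 0.2707 0.0059 0.    ] 0.587756011880833
blue_nest {'top': 506}
   top [ 0.4508 -0.0673  0.      0.    ] 0.4669855967518812
t 13.45 tcp [0.4455 0.2733 0.2121] close 40.69 gap 0.0854 grip 0.0 F [ 0.1  0.2 -0.4] tilt [ 1.e-04  0.e+00 -1.e+00]
tool mm [ -0.5   0.2 106.1] frac [-0.0008  0.0003  0.1769]  None
```

>>> {"api": "carry_out", "payload": {
  "rows": [1,-0.001,0,0.03,0,0,0,1,0,0,0.06,0,0,0,1,0,0,0.06,0,0,0,1,0,0,0.026,0,0,0,1,0,0,0,0,0,0]
}}

```text
time_s: 14.08
tcp_pos: [0.4456, 0.2727, 0.1059]
tcp_rot: [0.417, 0.909, -0.001, -0.001]
contact_force: [-0.3, -0.5, 0.0]
finger_gap: 0.0853
grip_force: 0.0
```

>>> {"api": "carry_out", "payload": {
  "rows": [-1,0,0,0,0,0,0,-1,0,0,0,0,0,0,-1,0,0,0,0,0,0,-1,0,0,0,0,0,0,-1,0,0,0,0,0,0]
}}

```text
time_s: 14.7
tcp_pos: [0.4462, 0.2731, 0.1069]
tcp_rot: [0.417, 0.909, 0.0, 0.0]
contact_force: [-0.8, 0.7, 5.5]
finger_gap: 0.0186
grip_force: 39.1
```

>>> {"api": "carry_out", "payload": {
  "rows": [-1,0,0,0,0,0,0,-1,0,0,0,0,0,0,-1,0,0,0,0,0,0]
}}

```text
time_s: 15.08
tcp_pos: [0.4462, 0.2731, 0.1069]
tcp_rot: [0.417, 0.909, 0.0, 0.0]
contact_force: [-0.6, 0.3, 6.3]
finger_gap: 0.0182
grip_force: 39.2
```

```bash
python3 go.py .4506 -.066 .2
```

```text
t 15.07 tcp [0.4462 0.2731 0.1069] close 40.7 gap 0.0182 grip 39.2 F [-0.6  0.3  6.3] tilt [ 6.e-04  4.e-04 -1.e+00]
tool mm [-259.9 -217.7  -93.2] frac [-0.4332 -0.3628 -0.1554]  None
```

>>> {"api": "carry_out", "payload": {
  "rows": [-1,0,0,-0.03,0,0,0,-1,0,0,-0.06,0,0,0,-1,0,0,-0.06,0,0,0,-1,-0.03,-0.025,-0.03,0,0,0,-1,-0.06,-0.05,0,0,0,0]
}}

```text
time_s: 15.7
tcp_pos: [0.4479, 0.2031, 0.216]
tcp_rot: [0.416, 0.909, 0.001, 0.001]
contact_force: [0.8, -0.1, -1.7]
finger_gap: 0.0185
grip_force: 39.1
```

>>> {"api": "carry_out", "payload": {
  "rows": [-1,-0.06,-0.05,0,0,0,0,-1,-0.06,-0.05,0,0,0,0,-1,-0.06,-0.05,0,0,0,0,-1,-0.06,-0.05,0,0,0,0,-1,-0.06,-0.05,0,0,0,0]
}}

```text
time_s: 16.32
tcp_pos: [0.4503, -0.0332, 0.2144]
tcp_rot: [0.417, 0.909, -0.0, -0.0]
contact_force: [1.4, -0.5, -1.5]
finger_gap: 0.0182
grip_force: 39.1
```

>>> {"api": "carry_out", "payload": {
  "rows": [-1,-0.04,-0.036,0,0,0,0,-1,0,0,0,0,0,0,-1,0,0,0,0,0,0]
}}

```text
time_s: 16.7
tcp_pos: [0.4497, -0.0637, 0.2143]
tcp_rot: [0.417, 0.909, 0.0, -0.0]
contact_force: [0.1, 0.6, -1.1]
finger_gap: 0.0186
grip_force: 39.1
```

```bash
python3 go.py .4506 -.066 .118
cat > crop.py <<'E'
import sys; from h import *
n=sys.argv[1]; dz=float(sys.argv[2]); s=snapshot("side"); p=sense()["tcp_pos"]
c=proj(s,p-[0,0,dz]).astype(int)-[50,50]; c=np.maximum(c,0); f=s["frame"][c[0]:c[0]+110,c[1]:c[1]+100]
cv2.imwrite(f"pics/{n}.png",cv2.resize(f[:,:,::-1],None,fx=5,fy=5,interpolation=cv2.INTER_CUBIC))
for a in sys.argv[3:]:
    q=np.array(eval(a)); q=p+q if len(q)==3 else q[:3]; print(a,np.round((proj(s,q)-c)*5+2)[::-1])
E
python3 crop.py c1 .09 "[0,0,-.107]" "[0.018,0,-.078]" "[-0.018,0,-.078]" "[0,0,-.078]" "[.4506,-.066,.042,0]" "[.428,-.066,.042,0]" "[.473,-.066,.042,0]" "[.4506,-.0915,.042,0]"
```

```text
t 16.70 tcp [ 0.4497 -0.0637  0.2143] close 40.66 gap 0.0186 grip 39.1 F [ 0.1  0.6 -1.1] tilt [-5.e-04  3.e-04 -1.e+00]
tool mm [-2.4 -0.8 96.3] frac [-0.004  -0.0013  0.1605]  None
[0,0,-.107] [259. 287.]
[0.018,0,-.078] [303. 230.]
[-0.018,0,-.078] [204. 239.]
[0,0,-.078] [254. 234.]
[.4506,-.066,.042,0] [273. 404.]
[.428,-.066,.042,0] [216. 410.]
[.473,-.066,.042,0] [331. 398.]
[.4506,-.0915,.042,0] [278. 455.]
```

View pics/c1.png

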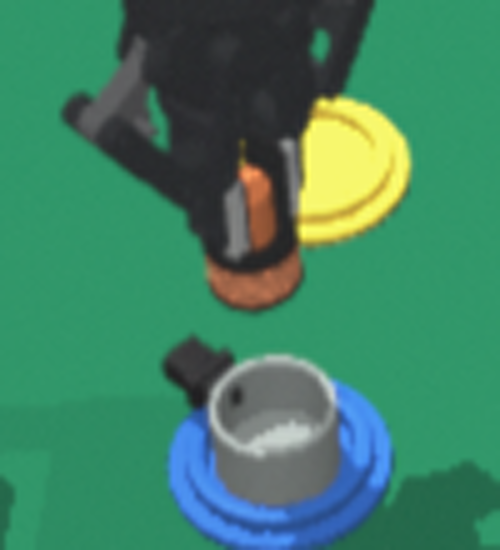

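The coil hangs upright at about crop (253, 260) and the housing rim is centred at (273, 407), matching the projections within about 1.5 mm. Lowering.

>>> {"api": "carry_out", "payload": {
  "rows": [-1,-0.005,-0.001,0.02,0,0,0,-1,0,0,0.04,0,0,0,-1,0,0,0.02,0,0,0,-1,0,0,0,0,0,0,-1,0,0,0,0,0,0]
}}

```text
time_s: 17.38
tcp_pos: [0.4517, -0.0665, 0.1668]
tcp_rot: [0.417, 0.909, 0.0, 0.0]
contact_force: [0.1, 0.1, -0.5]
finger_gap: 0.0188
grip_force: 39.1
```

```bash
python3 go.py .4504 -.0665 .118
```

```text
t 17.38 tcp [ 0.4517 -0.0665  0.1668] close 40.71 gap 0.0188 grip 39.1 F [ 0.1  0.1 -0.5] tilt [ 4.e-04 -1.e-04 -1.e+00]
tool mm [ 0.9 -1.  48.8] frac [ 0.0015 -0.0017  0.0813]  None
```

>>> {"api": "carry_out", "payload": {
  "rows": [-1,0.001,-0.002,0.015,0,0,0,-1,0,0,0.02,0,0,0,-1,0,0,0,0,0,0,-1,0,0,0,0,0,0]
}}

```text
time_s: 17.88
tcp_pos: [0.4501, -0.067, 0.1453]
tcp_rot: [0.417, 0.909, -0.0, -0.0]
contact_force: [-0.1, -0.4, -1.0]
finger_gap: 0.0185
grip_force: 39.1
```

>>> {"api": "carry_out", "payload": {
  "rows": [-1,0,0,0.02,0,0,0,-1,0,0,0.02,0,0,0,-1,0,0,0,0,0,0,-1,0,0,0,0,0,0]
}}

```text
time_s: 18.38
tcp_pos: [0.4501, -0.0669, 0.1213]
tcp_rot: [0.417, 0.909, -0.0, -0.0]
contact_force: [0.4, -0.0, -0.5]
finger_gap: 0.0182
grip_force: 39.1
```

>>> {"api": "carry_out", "payload": {
  "rows": [-1,0,0,0.004,0,0,0,-1,0,0,0.001,0,0,0,-1,0,0,0,0,0,0]
}}

```text
time_s: 18.75
tcp_pos: [0.4501, -0.0669, 0.1186]
tcp_rot: [0.417, 0.909, 0.0, 0.0]
contact_force: [-0.7, -0.2, -0.9]
finger_gap: 0.0183
grip_force: 39.1
```

>>> {"api": "carry_out", "payload": {
  "rows": [-1,0,0,0.002,0,0,0,-1,0,0,0,0,0,0,-1,0,0,0,0,0,0]
}}

```text
time_s: 19.12
tcp_pos: [0.4505, -0.067, 0.1178]
tcp_rot: [0.417, 0.909, 0.0, 0.0]
contact_force: [-1.3, 0.2, 7.4]
finger_gap: 0.0179
grip_force: 39.6
```

>>> {"api": "carry_out", "payload": {
  "rows": [-1,0,0,0.001,0,0,0,-1,0,0,0,0,0,0,-1,0,0,0,0,0,0]
}}

```text
time_s: 19.5
tcp_pos: [0.4507, -0.067, 0.1177]
tcp_rot: [0.417, 0.909, 0.0, 0.001]
contact_force: [-2.6, 0.8, 14.9]
finger_gap: 0.0184
grip_force: 40.3
```

Seated at 0.1177, as predicted. I'll release and go to the steel ring.

>>> {"api": "carry_out", "payload": {
  "rows": [-1,0,0,-0.002,0,0,0,1,0,0,0,0,0,0,1,0,0,0,0,0,0,1,0,0,0,0,0,0,1,0,0,-0.02,0,0,0]
}}

```text
time_s: 20.12
tcp_pos: [0.4495, -0.0669, 0.1297]
tcp_rot: [0.417, 0.909, -0.0, -0.001]
contact_force: [0.0, -0.5, -0.5]
finger_gap: 0.085
grip_force: 0.0
```

>>> {"api": "carry_out", "payload": {
  "rows": [1,0,0,-0.06,0,0,0,1,0,0,-0.06,0,0,0,1,0,0,-0.02,0,0,0,1,0,0,0,0,0,0]
}}

```text
time_s: 20.62
tcp_pos: [0.4504, -0.067, 0.2146]
tcp_rot: [0.417, 0.909, 0.0, 0.001]
contact_force: [0.3, 0.5, -0.8]
finger_gap: 0.0853
grip_force: 0.0
```

```bash
python3 go.py .62 -.278 .2
```

```text
t 20.62 tcp [ 0.4504 -0.067   0.2146] close 40.7 gap 0.0853 grip 0.0 F [ 0.3  0.5 -0.8] tilt [ 1.8e-03 -3.0e-04 -1.0e+00]
tool mm [-270.5   -9.    14.9] frac [-0.4509 -0.0151  0.0249]  None
```

>>> {"api": "carry_out", "payload": {
  "rows": [1,-0.03,-0.001,0,0,0,0,1,-0.075,-0.003,0,0,0,0,1,-0.075,-0.003,0,0,0,0,1,-0.075,-0.003,0,0,0,0,1,-0.075,-0.003,0,0,0,0]
}}

```text
time_s: 21.25
tcp_pos: [0.5741, -0.2243, 0.212]
tcp_rot: [0.417, 0.909, -0.0, -0.001]
contact_force: [-0.1, 0.1, -0.0]
finger_gap: 0.0853
grip_force: 0.0
```

>>> {"api": "carry_out", "payload": {
  "rows": [1,-0.075,-0.003,0,0,0,0,0.6,-0.046,0,0.01,0,0,0,0.6,0,0,0.03,0,0,0,0.6,0,0,0,0,0,0,0.6,0,0,0,0,0,0]
}}

```text
time_s: 21.88
tcp_pos: [0.6186, -0.2777, 0.1892]
tcp_rot: [0.417, 0.909, 0.0, -0.001]
contact_force: [0.4, 0.6, -0.0]
finger_gap: 0.0683
grip_force: 0.0
```

```bash
python3 go.py .62 -.278 .08;python3 chk.py cover .62 -.278 0; python3 crop.py d1 .13 "[.62,-.278,.0,0]" "[.62,-.278,.014,0]" "[.593,-.278,.014,0]" "[.647,-.278,.014,0]" "[.62,-.305,.014,0]" "[0,-.034,.065]"
```

```text
t 21.88 tcp [ 0.6186 -0.2777  0.1892] close 40.73 gap 0.0683 grip 0.0 F [ 0.4  0.6 -0. ] tilt [-1.6e-03  7.0e-04 -1.0e+00]
tool mm [ -1.3   1.  109.2] frac [-0.0022  0.0016  0.182 ]  None
cover {'top': 294, 'side': 728}
   top [ 0.6224 -0.2783  0.      0.    ] 0.107569816088392
   side [ 0.6212 -0.2747  0.      0.    ] 0.1014278036806251
   both [ 0.6207 -0.2765  0.0025  0.    ] 0.22266254918997597
[.62,-.278,.0,0] [242. 343.]
[.62,-.278,.014,0] [245. 323.]
[.593,-.278,.014,0] [169. 333.]
[.647,-.278,.014,0] [321. 314.]
[.62,-.305,.014,0] [262. 395.]
[0,-.034,.065] [349. -14.]
```

View pics/d1.png

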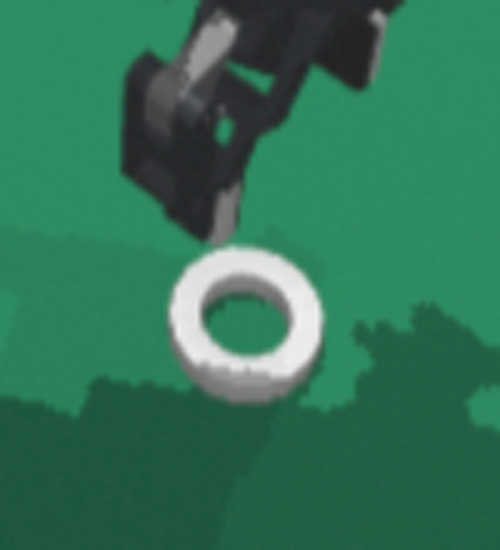

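The ring lies at crop (246, 316), about 1–2 mm off my target in y. I'll correct to (0.6207, -0.2768) and descend carefully.

>>> {"api": "carry_out", "payload": {
  "rows": [0.6,-0.002,0.005,0.03,0,0,0,0.6,0,0,0.06,0,0,0,0.6,0,0,0.06,0,0,0,0.6,0,0,0.02,0,0,0,0.6,0,0,0,0,0,0]
}}

```text
time_s: 22.75
tcp_pos: [0.622, -0.277, 0.0869]
tcp_rot: [0.417, 0.909, -0.0, -0.001]
contact_force: [0.9, -0.9, 0.6]
finger_gap: 0.0686
grip_force: 0.0
```

```bash
python3 go.py .6207 -.2768 .073
```

```text
t 22.75 tcp [ 0.622  -0.277   0.0869] close 40.7 gap 0.0686 grip 0.0 F [ 0.9 -0.9  0.6] tilt [-1.6e-03  7.0e-04 -1.0e+00]
tool mm [ 1.  -0.8 13.9] frac [ 0.0017 -0.0013  0.0232]  None
```

>>> {"api": "carry_out", "payload": {
  "rows": [0.6,0.001,-0.001,0.01,0,0,0,0.6,0,0,0.005,0,0,0,0.6,0,0,0,0,0,0]
}}

```text
time_s: 23.12
tcp_pos: [0.6217, -0.2774, 0.0793]
tcp_rot: [0.417, 0.909, 0.0, 0.0]
contact_force: [0.4, -0.9, 0.3]
finger_gap: 0.0686
grip_force: 0.0
```

>>> {"api": "carry_out", "payload": {
  "rows": [0.6,0,0,0.004,0,0,0,0.6,0,0,0.002,0,0,0,0.6,0,0,0,0,0,0]
}}

```text
time_s: 23.5
tcp_pos: [0.6214, -0.2772, 0.0752]
tcp_rot: [0.417, 0.909, -0.0, -0.0]
contact_force: [-0.2, -0.4, -0.8]
finger_gap: 0.0677
grip_force: 0.0
```

>>> {"api": "carry_out", "payload": {
  "rows": [0.6,0,0,0.003,0,0,0,0.6,0,0,0,0,0,0,-1,0,0,0,0,0,0,-1,0,0,0,0,0,0,-1,0,0,0,0,0,0]
}}

```text
time_s: 24.12
tcp_pos: [0.6217, -0.2772, 0.074]
tcp_rot: [0.417, 0.909, 0.0, 0.0]
contact_force: [-1.5, 1.2, 5.2]
finger_gap: 0.0514
grip_force: 41.6
```

>>> {"api": "carry_out", "payload": {
  "rows": [-1,0,0,0,0,0,0,-1,0,0,0,0,0,0,-1,0,0,0,0,0,0]
}}

```text
time_s: 24.5
tcp_pos: [0.6217, -0.2772, 0.074]
tcp_rot: [0.417, 0.909, 0.0, 0.0]
contact_force: [-1.5, 2.2, 5.3]
finger_gap: 0.0512
grip_force: 41.6
```

```bash
python3 go.py .4506 -.0665 .2
```

```text
t 24.50 tcp [ 0.6217 -0.2772  0.074 ] close 40.7 gap 0.0512 grip 41.6 F [-1.5  2.2  5.3] tilt [ 4.e-04 -1.e-04 -1.e+00]
tool mm [ 271.3    7.8 -126.1] frac [ 0.4521  0.0129 -0.2101]  None
```

>>> {"api": "carry_out", "payload": {
  "rows": [-1,0,0,-0.03,0,0,0,-1,0,0,-0.07,0,0,0,-1,0,0,-0.08,0,0,0,-1,0.03,0.001,-0.04,0,0,0,-1,0.06,0.002,0,0,0,0]
}}

```text
time_s: 25.12
tcp_pos: [0.5891, -0.236, 0.2092]
tcp_rot: [0.417, 0.909, 0.0, 0.003]
contact_force: [-0.3, 0.1, -1.1]
finger_gap: 0.0517
grip_force: 42.4
```

>>> {"api": "carry_out", "payload": {
  "rows": [-1,0.07,0.002,0,0,0,0,-1,0.07,0.002,0,0,0,0,-1,0.07,0.002,0,0,0,0,-1,0.07,0.002,0,0,0,0,-1,0.06,0.002,0,0,0,0]
}}

```text
time_s: 25.75
tcp_pos: [0.4581, -0.0756, 0.2063]
tcp_rot: [0.417, 0.909, 0.0, 0.0]
contact_force: [-0.1, -0.4, -1.0]
finger_gap: 0.0518
grip_force: 42.4
```

>>> {"api": "carry_out", "payload": {
  "rows": [-1,0.02,0,0,0,0,0,-1,0,0,0,0,0,0,-1,0,0,0,0,0,0]
}}

```text
time_s: 26.12
tcp_pos: [0.4525, -0.0681, 0.2059]
tcp_rot: [0.417, 0.909, 0.0, 0.001]
contact_force: [-0.1, 0.6, -0.4]
finger_gap: 0.0517
grip_force: 42.4
```

```bash
python3 go.py .4506 -.0665 .116; python3 crop.py e1 .1 "[0,0,-.06]" "[.027,0,-.06]" "[-.027,0,-.06]" "[0,-.027,-.074]" "[.4506,-.067,.064,0]" "[.4506,-.067,.042,0]" "[.4506,-.0925,.042,0]"
```

```text
t 26.12 tcp [ 0.4525 -0.0681  0.2059] close 40.69 gap 0.0517 grip 42.4 F [-0.1  0.6 -0.4] tilt [ 1.5e-03 -5.0e-04 -1.0e+00]
tool mm [ 2.6 -0.5 89.9] frac [ 0.0044 -0.0008  0.1498]  None
[0,0,-.06] [245. 180.]
[.027,0,-.06] [320. 173.]
[-.027,0,-.06] [170. 187.]
[0,-.027,-.074] [252. 261.]
[.4506,-.067,.064,0] [255. 325.]
[.4506,-.067,.042,0] [259. 361.]
[.4506,-.0925,.042,0] [263. 412.]
```

View pics/e1.png

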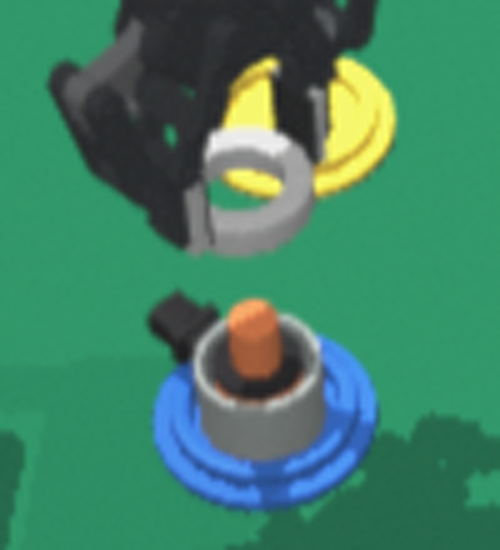

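The ring is held level, about 3 mm off along tool x. The neck is at crop (254, 315) and stands upright in the housing. That offset puts the ring's centre over the target already, so I'll lower to just above the neck and check.

>>> {"api": "carry_out", "payload": {
  "rows": [-1,0,0,0.03,0,0,0,-1,0,0,0.04,0,0,0,-1,0,0,0.022,0,0,0,-1,0,0,0,0,0,0,-1,0,0,0,0,0,0]
}}

```text
time_s: 26.8
tcp_pos: [0.4519, -0.0677, 0.1508]
tcp_rot: [0.417, 0.909, 0.0, 0.0]
contact_force: [1.0, 0.3, -1.5]
finger_gap: 0.0514
grip_force: 42.4
```

```bash
python3 go.py .4525 -.0683 .116; python3 crop.py e2 .08 "[0,0,-.06]" "[.027,0,-.06]" "[-.027,0,-.06]" "[0,-.027,-.074]" "[.4506,-.067,.064,0]" "[.4506,-.067,.042,0]" "[.4506,-.0925,.042,0]"
```

```text
t 26.80 tcp [ 0.4519 -0.0677  0.1508] close 40.68 gap 0.0514 grip 42.4 F [ 1.   0.3 -1.5] tilt [ 7.e-04 -1.e-04 -1.e+00]
tool mm [-0.8  0.  34.8] frac [-0.0014  0.0001  0.0579]  None
[0,0,-.06] [249. 219.]
[.027,0,-.06] [320. 212.]
[-.027,0,-.06] [177. 227.]
[0,-.027,-.074] [256. 298.]
[.4506,-.067,.064,0] [250. 265.]
[.4506,-.067,.042,0] [254. 301.]
[.4506,-.0925,.042,0] [258. 352.]
```

View pics/e2.png

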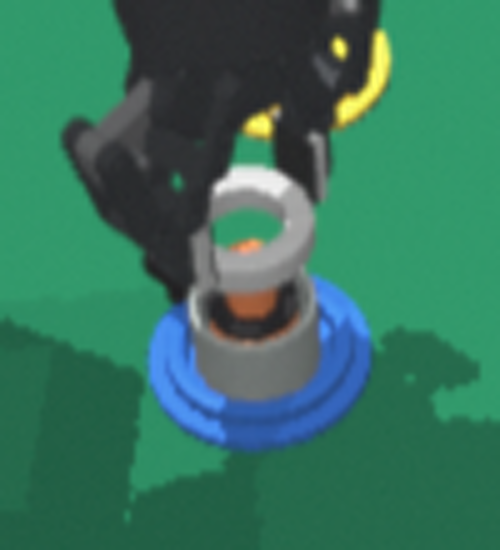

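The ring sits over the neck with its hole centre at about crop (246, 216), roughly 1–2 mm short in y. I'll nudge it +y and lower slowly, watching the force.

>>> {"api": "carry_out", "payload": {
  "rows": [-1,0.001,0.001,0.015,0,0,0,-1,0,0,0.01,0,0,0,-1,0,0,0.01,0,0,0,-1,0,0,0,0,0,0]
}}

```text
time_s: 27.35
tcp_pos: [0.4511, -0.0666, 0.1287]
tcp_rot: [0.417, 0.909, -0.0, -0.001]
contact_force: [0.5, 0.2, -1.2]
finger_gap: 0.0516
grip_force: 42.4
```

```bash
python3 go.py .4525 -.0683 .116
```

```text
t 27.35 tcp [ 0.4511 -0.0666  0.1287] close 40.7 gap 0.0516 grip 42.4 F [ 0.5  0.2 -1.2] tilt [-1.1e-03  2.0e-04 -1.0e+00]
tool mm [-2.3 -0.1 12.7] frac [-0.0038 -0.0001  0.0212]  None
```

>>> {"api": "carry_out", "payload": {
  "rows": [-1,-0.001,0,0.01,0,0,0,-1,0,0,0.006,0,0,0,-1,0,0,0,0,0,0]
}}

```text
time_s: 27.72
tcp_pos: [0.4516, -0.067, 0.1194]
tcp_rot: [0.417, 0.909, -0.0, -0.0]
contact_force: [0.2, -0.4, -2.1]
finger_gap: 0.0515
grip_force: 42.4
```

>>> {"api": "carry_out", "payload": {
  "rows": [-1,0,0,0.003,0,0,0,-1,0,0,0,0,0,0,-1,0,0,0,0,0,0]
}}

```text
time_s: 28.1
tcp_pos: [0.4518, -0.0671, 0.118]
tcp_rot: [0.417, 0.909, 0.0, 0.0]
contact_force: [0.7, -0.2, -2.0]
finger_gap: 0.0514
grip_force: 42.4
```

>>> {"api": "carry_out", "payload": {
  "rows": [-1,0,0,0.002,0,0,0,-1,0,0,0,0,0,0,-1,0,0,0,0,0,0]
}}

```text
time_s: 28.48
tcp_pos: [0.4518, -0.0671, 0.1167]
tcp_rot: [0.417, 0.909, -0.0, -0.0]
contact_force: [-0.9, -0.4, -1.5]
finger_gap: 0.0515
grip_force: 42.4
```

>>> {"api": "carry_out", "payload": {
  "rows": [-1,0,0,0.002,0,0,0,-1,0,0,0,0,0,0,-1,0,0,0,0,0,0]
}}

```text
time_s: 28.85
tcp_pos: [0.4519, -0.0671, 0.116]
tcp_rot: [0.417, 0.909, 0.0, 0.0]
contact_force: [-2.0, 0.7, 7.8]
finger_gap: 0.0514
grip_force: 43.3
```

>>> {"api": "carry_out", "payload": {
  "rows": [-1,0,0,0.001,0,0,0,-1,0,0,0,0,0,0,-1,0,0,0,0,0,0]
}}

```text
time_s: 29.22
tcp_pos: [0.4519, -0.0671, 0.1158]
tcp_rot: [0.417, 0.909, 0.0, 0.0]
contact_force: [-4.0, -0.2, 17.1]
finger_gap: 0.0515
grip_force: 44.2
```

The ring is flat on the rim at the predicted height. Release and go to the pad.

>>> {"api": "carry_out", "payload": {
  "rows": [-1,0,0,-0.002,0,0,0,1,0,0,0,0,0,0,1,0,0,0,0,0,0,1,0,0,0,0,0,0,1,0,0,-0.02,0,0,0]
}}

```text
time_s: 29.85
tcp_pos: [0.4512, -0.067, 0.1278]
tcp_rot: [0.417, 0.909, -0.0, -0.001]
contact_force: [1.8, 0.5, -0.1]
finger_gap: 0.0857
grip_force: 0.0
```

>>> {"api": "carry_out", "payload": {
  "rows": [1,0,0,-0.06,0,0,0,1,0,0,-0.06,0,0,0,1,0,0,-0.02,0,0,0,1,0,0,0,0,0,0]
}}

```text
time_s: 30.35
tcp_pos: [0.4521, -0.0671, 0.2128]
tcp_rot: [0.417, 0.909, 0.0, 0.001]
contact_force: [-0.8, -0.8, -0.7]
finger_gap: 0.085
grip_force: 0.0
```

```bash
python3 go.py .6385 .101 .2; python3 chk.py pad .6385 .101 0
```

```text
t 30.35 tcp [ 0.4521 -0.0671  0.2128] close 40.7 gap 0.0850 grip 0.0 F [-0.8 -0.8 -0.7] tilt [ 1.9e-03 -3.0e-04 -1.0e+00]
tool mm [  6.  250.9  13.1] frac [0.0099 0.4182 0.0218]  None
pad {'top': 258, 'side': 336}
   top [0.6382 0.1006 0.     0.    ] 0.07719847167483984
   side [0.6376 0.1054 0.     0.    ] 0.1374081160004027
   both [0.6365 0.1003 0.0051 0.    ] 0.22125066824701822
```

>>> {"api": "carry_out", "payload": {
  "rows": [1,0.001,0.035,0,0,0,0,1,0.002,0.075,0,0,0,0,1,0.002,0.075,0,0,0,0,1,0.002,0.075,0,0,0,0,1,0.002,0.075,0,0,0,0]
}}

```text
time_s: 31.18
tcp_pos: [0.6022, 0.0704, 0.2112]
tcp_rot: [0.417, 0.909, -0.0, -0.0]
contact_force: [1.0, -0.0, 0.2]
finger_gap: 0.0855
grip_force: 0.0
```

>>> {"api": "carry_out", "payload": {
  "rows": [1,0.003,0.06,0,0,0,0,1,0.002,0.025,0.01,0,0,0,1,0,0,0.06,0,0,0,1,0,0,0,0,0,0,1,0,0,0,0,0,0]
}}

```text
time_s: 31.8
tcp_pos: [0.6373, 0.1035, 0.1704]
tcp_rot: [0.417, 0.909, -0.0, -0.0]
contact_force: [0.7, -0.7, 0.8]
finger_gap: 0.0854
grip_force: 0.0
```

```bash
python3 go.py .6378 .1033 .08; python3 crop.py f1 .11 "[.6378,.1033,.03,0]" "[.6598,.1033,.03,0]" "[.6158,.1033,.03,0]" "[.6378,.0813,.0,0]" "[.4506,-.067,.064,0]"
```

```text
t 31.80 tcp [0.6373 0.1035 0.1704] close 40.68 gap 0.0854 grip 0.0 F [ 0.7 -0.7  0.8] tilt [-5.e-04 -1.e-04 -1.e+00]
tool mm [-0.5  0.3 90.4] frac [-0.0008  0.0005  0.1506]  None
[.6378,.1033,.03,0] [250. 306.]
[.6598,.1033,.03,0] [298. 302.]
[.6158,.1033,.03,0] [203. 311.]
[.6378,.0813,.0,0] [256. 387.]
[.4506,-.067,.064,0] [-145.  585.]
```

View pics/f1.png

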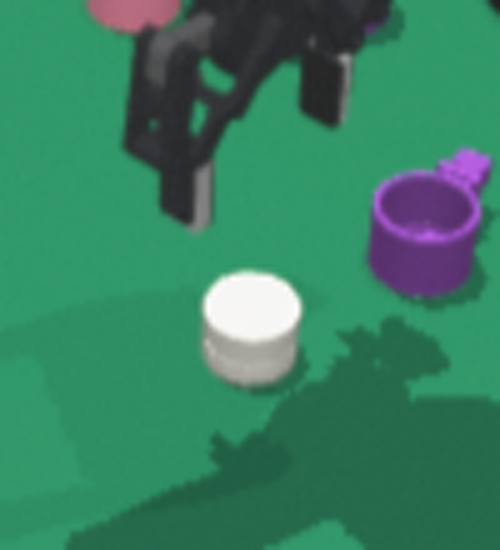

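The pad is at crop (251, 305), matching the prediction. A purple cup stands nearby, so I'll narrow the fingers before descending.

>>> {"api": "carry_out", "payload": {
  "rows": [0.4,-0.001,0,0,0,0,0,0.4,0,0,0.02,0,0,0,0.4,0,0,0.06,0,0,0,0.4,0,0,0.055,0,0,0,0.4,0,0,0.01,0,0,0]
}}

```text
time_s: 32.48
tcp_pos: [0.6361, 0.1028, 0.0806]
tcp_rot: [0.417, 0.909, -0.001, -0.002]
contact_force: [-0.8, 0.1, 0.2]
finger_gap: 0.0598
grip_force: 0.0
```

>>> {"api": "carry_out", "payload": {
  "rows": [0.4,0,0,0.006,0,0,0,0.4,0,0,0,0,0,0,-1,0,0,0,0,0,0,-1,0,0,0,0,0,0,-1,0,0,0,0,0,0]
}}

```text
time_s: 33.1
tcp_pos: [0.6385, 0.1033, 0.0809]
tcp_rot: [0.417, 0.909, 0.001, 0.001]
contact_force: [-1.5, -0.2, 6.5]
finger_gap: 0.0426
grip_force: 40.3
```

>>> {"api": "carry_out", "payload": {
  "rows": [-1,0,0,0,0,0,0,-1,0,0,0,0,0,0,-1,0,0,0,0,0,0]
}}

```text
time_s: 33.48
tcp_pos: [0.6385, 0.1033, 0.0809]
tcp_rot: [0.417, 0.909, 0.001, 0.001]
contact_force: [-1.2, -0.6, 6.1]
finger_gap: 0.0425
grip_force: 40.3
```

```bash
python3 go.py .4506 -.0655 .2
```

```text
t 33.48 tcp [0.6385 0.1033 0.0809] close 40.7 gap 0.0425 grip 40.3 F [-1.2 -0.6  6.1] tilt [ 2.e-03  3.e-04 -1.e+00]
tool mm [  -5.6 -252.3 -119.5] frac [-0.0093 -0.4206 -0.1992]  None
```

>>> {"api": "carry_out", "payload": {
  "rows": [-1,0,0,-0.03,0,0,0,-1,0,0,-0.07,0,0,0,-1,0,0,-0.08,0,0,0,-1,-0.001,-0.03,-0.03,0,0,0,-1,-0.001,-0.065,0,0,0,0]
}}

```text
time_s: 34.1
tcp_pos: [0.5969, 0.0654, 0.2091]
tcp_rot: [0.417, 0.909, 0.002, 0.003]
contact_force: [0.2, -0.8, -0.5]
finger_gap: 0.043
grip_force: 40.8
```

>>> {"api": "carry_out", "payload": {
  "rows": [-1,-0.002,-0.065,0,0,0,0,-1,-0.002,-0.065,0,0,0,0,-1,-0.002,-0.065,0,0,0,0,-1,-0.001,-0.065,0,0,0,0,-1,0,-0.045,0,0,0,0]
}}

```text
time_s: 34.72
tcp_pos: [0.4581, -0.0583, 0.2066]
tcp_rot: [0.417, 0.909, 0.0, 0.001]
contact_force: [0.6, -0.3, -0.2]
finger_gap: 0.0426
grip_force: 40.8
```

>>> {"api": "carry_out", "payload": {
  "rows": [-1,0,-0.02,0,0,0,0,-1,0,0,0,0,0,0,-1,0,0,0,0,0,0]
}}

```text
time_s: 35.1
tcp_pos: [0.4512, -0.0649, 0.2059]
tcp_rot: [0.417, 0.909, 0.0, 0.001]
contact_force: [0.8, -0.3, -0.9]
finger_gap: 0.0425
grip_force: 40.8
```

```bash
python3 go.py .4506 -.0655 .137; python3 crop.py g1 .1 "[0,0,-.051]" "[.022,0,-.051]" "[-.022,0,-.081]" "[0,-.022,-.081]" "[.4506,-.0655,.064,0]" "[.4506,-.0655,.056,0]" "[.4506,-.0925,.056,0]"  "[.4776,-.0655,.056,0]"
```

```text
t 35.10 tcp [ 0.4512 -0.0649  0.2059] close 40.71 gap 0.0425 grip 40.8 F [ 0.8 -0.3 -0.9] tilt [ 0.0013 -0.     -1.    ]
tool mm [ 0.1 -0.9 68.9] frac [ 1.000e-04 -1.500e-03  1.148e-01]  None
[0,0,-.051] [244. 162.]
[.022,0,-.051] [306. 156.]
[-.022,0,-.081] [190. 224.]
[0,-.022,-.081] [254. 262.]
[.4506,-.0655,.064,0] [260. 327.]
[.4506,-.0655,.056,0] [261. 340.]
[.4506,-.0925,.056,0] [266. 394.]
[.4776,-.0655,.056,0] [330. 333.]
```

View pics/g1.png

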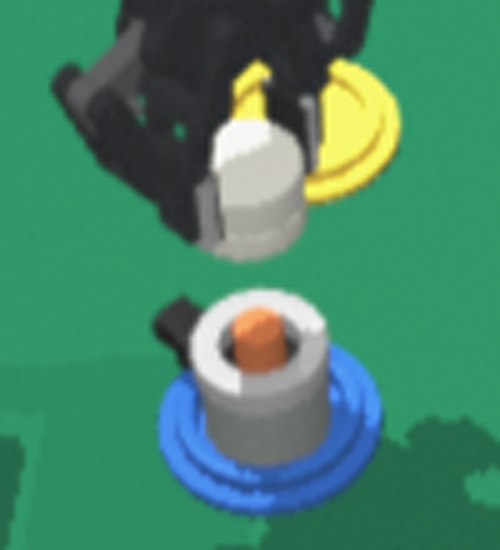

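The ring sits flat and concentric at crop (259, 339), with the neck at (259, 323). The pad is centred on the TCP, so I'll lower it.

>>> {"api": "carry_out", "payload": {
  "rows": [-1,0.001,-0.001,0.02,0,0,0,-1,0,0,0.04,0,0,0,-1,0,0,0.03,0,0,0,-1,0,0,0,0,0,0,-1,0,0,0,0,0,0]
}}

```text
time_s: 35.78
tcp_pos: [0.4496, -0.0651, 0.1515]
tcp_rot: [0.417, 0.909, -0.0, -0.0]
contact_force: [0.5, -0.6, 0.2]
finger_gap: 0.0428
grip_force: 40.8
```

```bash
python3 go.py .4502 -.0645 .137
```

```text
t 35.77 tcp [ 0.4496 -0.0651  0.1515] close 40.71 gap 0.0428 grip 40.8 F [ 0.5 -0.6  0.2] tilt [-2.e-04  0.e+00 -1.e+00]
tool mm [ 0.   0.8 14.5] frac [0.0001 0.0014 0.0241]  None
```

>>> {"api": "carry_out", "payload": {
  "rows": [-1,0,0.001,0.006,0,0,0,-1,0,0,0.006,0,0,0,-1,0,0,0,0,0,0]
}}

```text
time_s: 36.15
tcp_pos: [0.4498, -0.0648, 0.1442]
tcp_rot: [0.417, 0.909, -0.0, -0.0]
contact_force: [1.1, -0.1, -0.9]
finger_gap: 0.0427
grip_force: 40.8
```

>>> {"api": "carry_out", "payload": {
  "rows": [-1,0,0,0.005,0,0,0,-1,0,0,0.003,0,0,0,-1,0,0,0,0,0,0]
}}

```text
time_s: 36.52
tcp_pos: [0.4498, -0.0648, 0.1393]
tcp_rot: [0.417, 0.909, -0.0, -0.0]
contact_force: [0.1, 0.1, -0.6]
finger_gap: 0.0427
grip_force: 40.8
```

>>> {"api": "carry_out", "payload": {
  "rows": [-1,0,0,0.003,0,0,0,-1,0,0,0,0,0,0,-1,0,0,0,0,0,0]
}}

```text
time_s: 36.9
tcp_pos: [0.4499, -0.0648, 0.1377]
tcp_rot: [0.417, 0.909, -0.0, 0.0]
contact_force: [0.5, 0.3, 0.4]
finger_gap: 0.0429
grip_force: 40.8
```

>>> {"api": "carry_out", "payload": {
  "rows": [-1,0,0,0.002,0,0,0,-1,0,0,0,0,0,0,-1,0,0,0,0,0,0]
}}

```text
time_s: 37.28
tcp_pos: [0.45, -0.0648, 0.1369]
tcp_rot: [0.417, 0.909, 0.0, 0.0]
contact_force: [-1.2, -0.0, 6.2]
finger_gap: 0.0426
grip_force: 41.5
```

>>> {"api": "carry_out", "payload": {
  "rows": [-1,0,0,0.001,0,0,0,-1,0,0,0,0,0,0,-1,0,0,0,0,0,0]
}}

```text
time_s: 37.65
tcp_pos: [0.4501, -0.0648, 0.1368]
tcp_rot: [0.417, 0.909, 0.0, 0.0]
contact_force: [-3.4, 0.7, 16.6]
finger_gap: 0.0428
grip_force: 42.5
```

Seated at the predicted height. Release, rise and check.

>>> {"api": "carry_out", "payload": {
  "rows": [-1,0,0,-0.002,0,0,0,1,0,0,0,0,0,0,1,0,0,0,0,0,0,1,0,0,0,0,0,0,1,0,0,-0.02,0,0,0]
}}

```text
time_s: 38.28
tcp_pos: [0.4493, -0.0647, 0.1488]
tcp_rot: [0.417, 0.909, -0.0, -0.001]
contact_force: [1.0, -0.7, 0.4]
finger_gap: 0.0851
grip_force: 0.0
```

>>> {"api": "carry_out", "payload": {
  "rows": [1,0,0,-0.06,0,0,0,1,0,0,-0.07,0,0,0,1,0,0,-0.03,0,0,0,1,0,0.06,0,0,0,0,1,0,0,0,0,0,0]
}}

```text
time_s: 38.9
tcp_pos: [0.4787, -0.0406, 0.2464]
tcp_rot: [0.417, 0.909, 0.001, 0.001]
contact_force: [-0.2, -0.9, -0.2]
finger_gap: 0.0856
grip_force: 0.0
```

```bash
python3 go.py .45 -.065 .25
python3 - <<'E'
from h import *
s=snapshot("side"); f=s["frame"][100:360,100:340]; cv2.imwrite("pics/z.png",cv2.resize(f[:,:,::-1],None,fx=2.3,fy=2.3,interpolation=cv2.INTER_CUBIC))
E
```

```text
t 38.90 tcp [ 0.4787 -0.0406  0.2464] close 40.77 gap 0.0856 grip 0.0 F [-0.2 -0.9 -0.2] tilt [ 0.0028  0.     -1.    ]
tool mm [  0.2 -37.7  -3.7] frac [ 0.0004 -0.0628 -0.0062]  None
```

View pics/z.png

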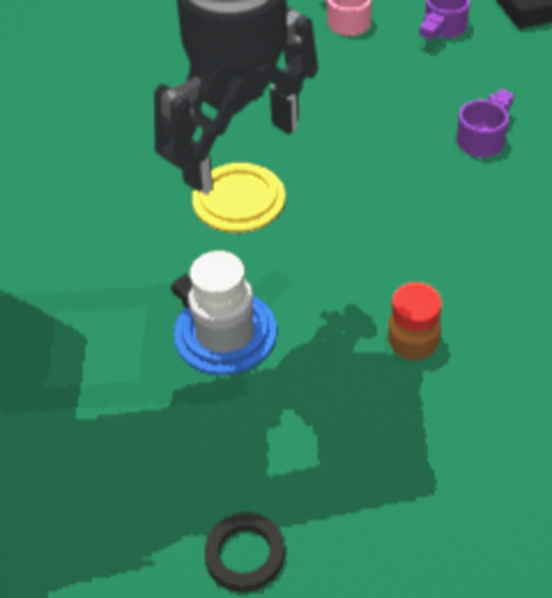

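The full stack stands upright in the blue nest at about crop (220, 300). The yellow nest is empty, the jar and rubber ring haven't moved, and the gripper is clear.

```bash
python3 -c "from station import *; print(sign_off())"
```

```text
the job is handed in; nothing more can be done
None
```

I built the sensor in the blue nest in the order asked (housing, coil, steel ring, pad), each piece lowered until seated and released, and handed the job in at about 39 s; the hand-in gave no verdict.

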